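# Set the dough portioner's thumbwheel and start it

### The job

Set the dough portioner: with a fingertip, flick the tabs at the top of its thumbwheel away from the robot, click by click, until the wheel's one wide tab stands straight up between the two pointers, without running past it. Only then press the round start button on the small grey box beside it fully down with a fingertip and let it spring back up. Leave the loose things on the bench where they stand.

Things in the scene. Friction and masses are not known exactly. Their poses are not given: they have to be found in the camera images.
- portioner: bench dough portioner, fixed: a steel box 200 (x) x 300 (y) x 86 mm tall, hopper (110 mm across, top 210 mm up) at 85 mm along its +y, thumbwheel at 60 mm along its -y. Origin: centre of its underside, on the bench; z up; its +x is the way the wheel's top must move (away from the robot, give or take the yaw).
- wheel_axle (a point): centre of the thumbwheel, on its axle, 146 mm above the bench; axes as the portioner's, axle along y. Black disc 60 mm across, 14 mm wide, with 6 radial tabs, one every 60 degrees, ending 50 mm from the axle, 7 mm thick; five are 14 mm wide (along the axle), one 36 mm. It stands free between two cheeks, inner faces 24 mm either side of its middle, with pointer fins to 22 mm above the axle.
- wheel (a joint): angle of the thumbwheel, rad. 0: wide tab straight up (wanted). Grows as the wheel's top moves along the portioner's +x. Spring clicks hold it every 1.047 rad; starts 2 or 3 clicks short (near -2.09 or -3.14). About 4 N at a tab's tip breaks it out; pushed 40 of the 60 degrees it snaps on by itself, no run-on; near half-way it may hang. Stops at -3.87 and 1.68.
- wide_tab_tip (a point): middle of the outer end of the wide tab, turning with the wheel, 50 mm from the axle. At rest one tab of the six always stands straight up, its tip 50 mm over the axle; its neighbours lean 60 degrees either side, their tips about 28 mm at most over the axle.
- start_top (a point): centre of the top of the round start button, 32 mm across, 62 mm above the bench when up, on a fixed grey box 85 x 85 x 40 mm; z up
- start (a joint): how far the start button is pressed down, m: 0 up, 0.006 fully down, where it takes 5 N; it springs back up
- mould: loose bystander, leave alone: wooden cake mould, a paddle 165 x 75 x 28 mm lying flat; origin: on its underside
- jar: loose bystander, leave alone: glass jar with a lid, 68 mm across, 120 mm tall; origin: on its underside
- bowl: loose bystander, leave alone: steel bowl, 120 mm across, 55 mm tall; origin: on its underside
- cutter: loose bystander, leave alone: steel ring cutter, 70 mm across, 35 mm tall; origin: on its underside
- cup: loose bystander, leave alone: white plastic cup, 76 mm across, 85 mm tall; origin: on its underside
- brush: loose bystander, leave alone: pastry brush lying flat; origin: on its underside
Things that resemble listed ones, but are neither listed nor needed, are in the scene too. Leave any purple look-alike of the part that bears start_top alone.

How it is judged:
By the outcome, as a careful person would: the job done as asked, in the order asked, and still so for the second after the job is handed in, with the robot touching nothing.
It also fails if it takes over 51 s, if anything falls off the work surface, if the arm or the gripper's body presses on something with over 40 N, if the wrist force passes 120 N, or if a joint passes its speed limit or range.

### The arm

A 7-joint arm with a two-finger parallel gripper is mounted at the origin on the work surface. World frame = base frame: x ahead of the robot, y to its left, z up, the work surface at z = 0. Lengths are in m, angles in rad, forces in N, time in s.
With the tool pointing down it reaches from about 0.4 to 0.85 m from the base axis. Payload 10.4 kg.
Tool frame: the origin (TCP) lies between the finger pads; the fingertips stand 22 mm ahead of it and the grasp point (between the pads) lies 3 mm ahead of it (manip.nose_length is the distance from the TCP to the fingertips, in m); z points along the fingers, y is the direction in which the jaws open and shut (so a half turn about z gives the same grasp; the last joint's range is limited). The gripper opens to 85 mm and grips with 20 to 120 N. Pads are 22 mm wide; open, the fingers measure 114 mm over their backs; the gripper's body (76 mm by 85 mm) begins 54 mm behind the grasp point. The pads swing forward as they close: fully open they stand 13 mm farther back than shut.
Start: joints at [1.301, 0.332, -0.065, 1.46, 0.022, 1.35, -0.088], TCP at [0.153, -0.606, 0.231] pointing down, gripper open.
Joint ranges: [-2.6, 2.6], [-0.5, 2.12], [-1.47, 1.34], [0.16, 2.42], [-1.27, 4.41], [0.06, 2.06], [-2.6, 2.6]. Speed limits (rad/s): [2.22, 2.22, 2.79, 2.79, 3.14, 3.14, 3.14].

### API

Orientations are given as a unit quaternion [x, y, z, w].
In Python, from workcell import telemetry, viewer, hand_in, masks_of, manip gives the robot as it stands.
- The arm moves only by the tool jog_arm, never from a script. Its argument "deltas" is a list that holds one entry, the list of rows, each a list of 6 numbers: the shift along the tool's x, y, z each as a share of 20 cm, from -1 to 1, then the turn, a rotation vector about the tool's x, y, z each as a share of 2 pi rad, from -1 to 1. A call has 1 to 12 rows; each row shifts and turns the commanded pose from where the row before left it, along the tool's axes as they then stand; what a row does not reach is not made up. A row lasts 1/10 s, in which the tool goes at most 50 mm and 8.59 degrees, less where a joint would pass 70% of its speed; a pose out of reach is approached as far as the arm can. A call with a number of a shift or a turn outside -1 to 1 is refused whole. A call with a gripper value outside its range is refused whole. "fingers" is the closure, from 0 (fully open) to 1 (shut), set as the call begins (left out, the last holds). The fingers move at their own pace and stop on an object; "newtons" is the grip in N (left out, the last holds). Time passes only in rows, so rows that do not move let the fingers close. It gives the time, the measured TCP pose, the force and the opening at its end, in the units of the state.
- telemetry.get_obs(): the state, without advancing time (a new reading comes with each control period).
- viewer.camera(name): name is "side" or "top" or "wrist"; returns a dict with "pixels" (420x560x3 uint8, red, green, blue), "fx", "fy", "cx", "cy" (pixels), "cam_to_world" (4x4, takes a point from camera to world coordinates). Camera axes: x right, y up, looking along -z (the intrinsics and any distortion apply to the point x, -y, -z); pixel columns grow to the right and rows downward; lengths in m; the calibration is good to about 2 mm. A picture is of the moment at which its call begins. There is no depth.
- hand_in(): hands the job in, once; it reports no verdict.
Trained networks look in the newest picture that a camera, given by its name, has taken for a name from the list of things; names that differ only in an ending like _2 or _b are one class to them, and where a whole thing is asked for, a point or a joint stands for the part that bears it (a point fixed in the world has none). Each returns a list of dicts, best first, with "conf" (0 to 1); they miss things now and then, are a little off and sometimes report something else, mostly with a low value. They report only what shows in the picture. A call takes as long as a camera call. They do not tell look-alikes from the thing itself.
- masks_of(camera, query): "pixels" (420x560 bool, what is visible of it) and "bbox" ([left, top, width, height] in pixels, round what is visible of it).
The state is a dict: "clock": time; "joint_pos": joint angles; "joint_velocities": joint speeds; "tau": joint torques, N m; "position": TCP position; "ee_rot": TCP orientation; "ft_force": force on the tool from outside, world axes, zero at the start; "torque": the same for the moment, N m; "grip_width": opening from 0.0 (shut) to 1.0 (fully open).
Only numpy, scipy, OpenCV 4.12 (cv2) and the standard library are available. Lean on these libraries where they do the work, as an engineer would, in place of code of your own. Each camera call takes 0.05 s, during which the arm holds its last target. There are 200 camera calls.

## Working session

There is one attempt and no reset: what is moved stays moved. The work goes in short steps, Python scripts to look and compute and a tool call to move; the robot and the scene stay as the last step left them, time stands still between calls to the robot, and variables do not carry over. Pictures are saved under pics/ and viewed, about 8 in all and at most 12, crops included, and the job is handed in when it is done.

Besides the shell and the picture viewer there is one more tool, called after ">>>" as name(argument=value, ...), one argument or row to a line, values as JSON. jog_arm: Moves the arm, as the interface text tells. Its arguments: {"type":"object","properties":{"deltas":{"type":"array","items":{"type":"array","items":{"type":"array","items":{"type":"number","minimum":-1,"maximum":1}}}},"fingers":{"type":"number"},"newtons":{"type":"number"}},"required":["deltas"]}

```bash
mkdir -p pics; cat > h.py <<'E'
import numpy as np, cv2
from workcell import telemetry, viewer, hand_in, masks_of, manip
def shot(n,f=None):
    c=viewer.camera(n)
    if f: cv2.imwrite('pics/'+f,c['pixels'][:,:,::-1])
    return c
def proj(c,P):
    T=np.linalg.inv(np.array(c['cam_to_world'])); p=T[:3,:3]@np.array(P)+T[:3,3]
    x,y,z=p[0],-p[1],-p[2]; return np.array([c['fx']*x/z+c['cx'],c['fy']*y/z+c['cy']])
def atz(c,uv,z):
    T=np.array(c['cam_to_world']); d=T[:3,:3]@np.array([(uv[0]-c['cx'])/c['fx'],-(uv[1]-c['cy'])/c['fy'],-1])
    o=T[:3,3]; return o+d*(z-o[2])/d[2]
E
python3 - <<'E'
from h import *
for n in ['side','top']:
    c=shot(n,n+'1.png'); print(n,{k:(np.round(v,3).tolist()) for k,v in c.items() if k!='pixels'}, [k for k in c])
    for q in ['portioner','wheel','start_top','mould','jar','bowl','cutter','cup','brush']:
        print(q,[(round(m['conf'],2),m['bbox']) for m in masks_of(n,q)])
a=cv2.imread('pics/side1.png');b=cv2.imread('pics/top1.png')
print(telemetry.get_obs(), manip.nose_length)
E
```

```text
side {'fx': 521.076, 'fy': 521.076, 'cx': 279.968, 'cy': 212.003, 'cam_to_world': [[0.954, 0.222, -0.203, 0.304], [-0.3, 0.74, -0.602, -0.747], [0.017, 0.635, 0.772, 1.103], [0.0, 0.0, 0.0, 1.0]]} ['pixels', 'fx', 'fy', 'cx', 'cy', 'cam_to_world']
portioner [(0.97, [203.7, 112.6, 87.5, 134.0]), (0.33, [230.7, 168.6, 37.6, 29.1])]
wheel [(0.94, [232.3, 170.3, 36.4, 27.4])]
start_top [(0.53, [246.7, 273.4, 15.1, 13.1]), (0.47, [286.2, 320.7, 14.0, 15.3]), (0.38, [232.8, 172.2, 35.1, 25.3])]
mould [(0.8, [256.3, 386.2, 64.2, 33.8])]
jar [(0.57, [369.3, 286.7, 35.9, 52.3])]
bowl [(0.67, [254.1, 111.6, 25.2, 30.7])]
cutter [(0.83, [191.4, 301.8, 31.6, 32.9])]
cup [(0.69, [372.0, 365.8, 40.1, 45.6])]
brush [(0.6, [170.8, 138.2, 59.2, 20.8]), (0.45, [372.8, 365.3, 38.9, 44.4]), (0.24, [252.4, 384.7, 70.0, 35.1])]
top {'fx': 387.783, 'fy': 387.783, 'cx': 283.269, 'cy': 201.806, 'cam_to_world': [[-0.02, 0.995, -0.101, 0.408], [-1.0, -0.019, 0.005, -0.005], [0.003, 0.101, 0.995, 1.36], [0.0, 0.0, 0.0, 1.0]]} ['pixels', 'fx', 'fy', 'cx', 'cy', 'cam_to_world']
portioner [(0.6, [181.4, 167.4, 100
[... 493 characters left out ...]
rray([ 1.30142879,  0.33217282, -0.06473402,  1.46009053,  0.0216063 ,
        1.34991765, -0.08850591]), 'joint_velocities': array([-1.82742194e-03, -5.86724931e-05,  3.02869687e-04,  1.73909740e-03,
       -4.51444390e-04,  9.63085401e-04,  4.92429963e-04]), 'tau': array([ 1.28687327e-03, -6.25240231e+01,  5.01654320e-02, -3.91839051e+01,
        1.65944430e-02,  1.65604251e-03, -1.46830916e-05]), 'position': array([ 0.15270907, -0.60607691,  0.23055912]), 'ee_rot': array([9.92395985e-01, 1.23086172e-01, 1.84507707e-05, 5.09705997e-05]), 'ft_force': array([0.06466265, 0.64362354, 0.37620638]), 'torque': array([ 0.01564864, -0.0325986 , -0.01807427]), 'grip_width': 0.9994780632360346} 0.022
```

View pics/side1.png

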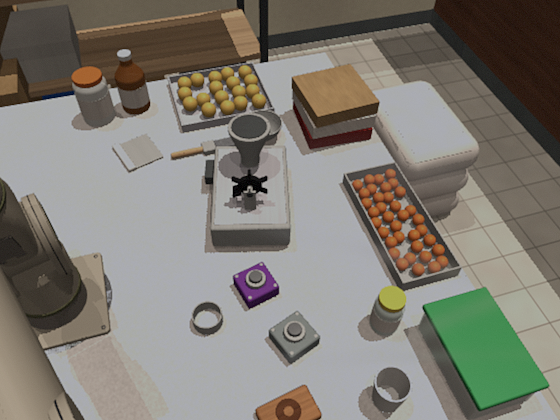

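View pics/top1.png

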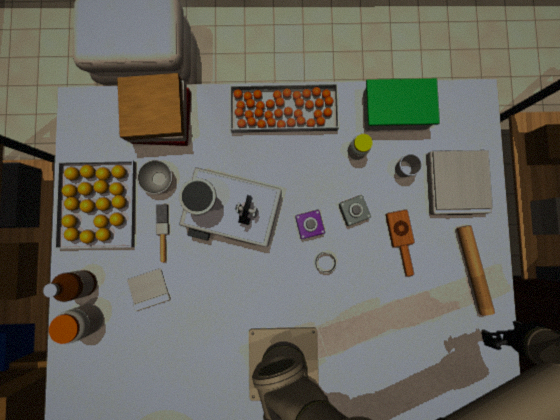

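The side view shows the portioner at (250,190), the purple look-alike at (256,283) and the grey start box at (294,333). In the top view the grey box is at (355,210). I'll enlarge the wheel and work out positions.

```bash
python3 - <<'E'
from h import *
s=shot('side'); ms=masks_of('side','wheel'); ss=masks_of('side','start_top'); 
t=shot('top'); tp=masks_of('top','portioner'); st=masks_of('top','start_top')
a=cv2.resize(s['pixels'][150:255,200:300,::-1],(400,420),interpolation=cv2.INTER_CUBIC)
b=cv2.resize(t['pixels'][160:255,175:290,::-1],(400,330),interpolation=cv2.INTER_CUBIC)
o=np.zeros((420,800,3),np.uint8); o[:420,:400]=a; o[:330,400:]=b; cv2.imwrite('pics/w1.png',o)
for n,c,M in (('s',s,ss),('t',t,st)):
    for m in M[:2]:
        v,u=np.nonzero(m['pixels']); print(n,m['conf'],u.mean(),v.mean(),atz(c,(u.mean(),v.mean()),.062).round(4))
# portioner top-face grey mask
m=tp[0]['pixels'].astype(np.uint8); r=cv2.minAreaRect(np.argwhere(m)[:,::-1].astype(np.float32)); print(r)
for p in cv2.boxPoints(r): print(p, atz(t,p,.086).round(3))
E
```

```text
s 0.52 293.7022900763359 329.3358778625954 [ 0.5068 -0.261   0.062 ]
t 0.62 309.85714285714283 223.18367346938774 [ 0.4667 -0.0983  0.062 ]
t 0.54 355.94117647058823 209.02941176470588 [ 0.5112 -0.2544  0.062 ]
((227.03384399414062, 208.84051513671875), (99.4241714477539, 68.68389892578125), 11.9761323928833)
[171.27768 232.11952] [0.445 0.358 0.086]
[185.52988 164.93059] [0.668 0.312 0.086]
[282.79    185.56151] [ 0.592 -0.01   0.086]
[268.5378  252.75044] [0.372 0.041 0.086]
```

View pics/w1.png

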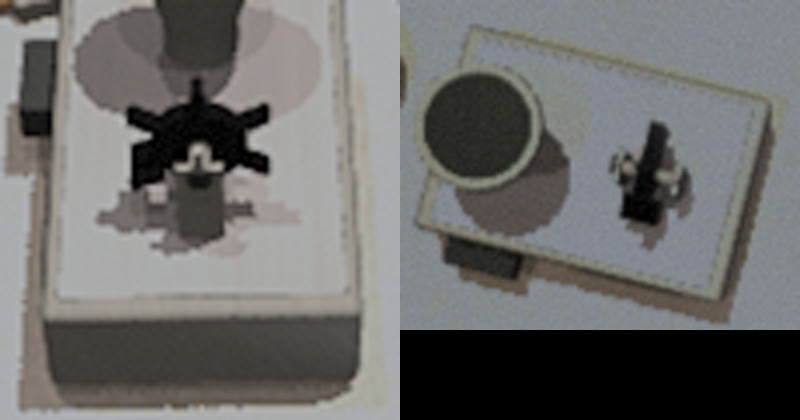

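```bash
python3 - <<'E'
from h import *
s=shot('side');t=shot('top')
k=115/400
C=np.array([atz(t,((x-400)*k+175,y*k+160),.086)[:2] for x,y in [(470,28),(770,98),(720,300),(418,222)]])
print(C.round(3),[np.linalg.norm(C[i]-C[(i+1)%4]).round(3) for i in range(4)])
L=np.array([[.1,.15],[.1,-.15],[-.1,-.15],[-.1,.15]])
c=C.mean(0); U,S,V=np.linalg.svd(L.T@(C-c)); R=(U@V).T; yaw=np.arctan2(R[1,0],R[0,0]); ax=c+R@[0,-.06]
print('c',c,'yaw deg',np.degrees(yaw),'axle',ax, 'resid',(C-c-L@R.T).round(4).tolist())
for nm,cam in(('s',s),('t',t)):
  print(nm,'axle',proj(cam,[*ax,.146]),'tip',proj(cam,[*ax,.196]))
  for th in range(-180,180,60):
    a=np.radians(th);P=[*(ax+R@[.05*np.sin(a),0]),.146+.05*np.cos(a)];p=proj(cam,P)
    print(th,((p-[200,150])*4 if nm=='s' else (p-[175,160])/k+[400,0]).round(0))
# side corners of box
for q in L: print(proj(s,[*(c+R@q),.086]).round(0))
print('wheel tip from side',atz(s,(200+196/4,150+80/4),.196))
print('cam start', [proj(cam,[.509,-.258,.062]).round(1) for cam in (s,t)])
E
```

```text
[[ 0.656  0.28 ]
 [ 0.583 -0.005]
 [ 0.393  0.045]
 [ 0.472  0.329]] [np.float64(0.295), np.float64(0.197), np.float64(0.294), np.float64(0.191)]
c [0.52613982 0.16226018] yaw deg -14.879954787633617 axle [0.51073214 0.10427222] resid [[-0.0049, -0.0012], [-0.001, 0.0031], [0.0021, 0.0022], [0.0037, -0.0041]]
s axle [249.99704536 184.52375541] tip [249.42338956 170.49781249]
-180 [202. 191.]
-120 [132. 166.]
-60 [128. 112.]
0 [198.  82.]
60 [270. 109.]
120 [270. 163.]
t axle [246.86304992 209.15745591] tip [245.35816345 207.791315  ]
-180 [655. 175.]
-120 [641. 219.]
-60 [635. 216.]
0 [645. 166.]
60 [659. 121.]
120 [664. 128.]
[285. 143.]
[292. 227.]
[210. 229.]
[214. 145.]
wheel tip from side [0.51019406 0.10616606 0.196     ]
cam start [array([294.2, 327.9]), array([357. , 209.6])]
```

>>> jog_arm(
  deltas=[
    [[0,0,-0.09,0,0,0.0201],[0,0,-0.09,0,0,0.0201],[0,0,-0.09,0,0,0.0201],[0,0,-0.09,0,0,0.0201],[0.125,-0.18,0,0,0,0],[0.125,-0.18,0,0,0,0],[0.125,-0.18,0,0,0,0],[0.125,-0.18,0,0,0,0],[0.125,-0.18,0,0,0,0],[0.125,-0.18,0,0,0,0],[0.125,-0.18,0,0,0,0],[0.125,-0.18,0,0,0,0]],
  ],
  fingers=1,
)

```text
clock: 2.6
position: [0.4208, -0.3774, 0.3028]
ee_rot: [0.992, -0.129, 0.0, 0.0]
ft_force: [0.4, -1.0, -0.2]
grip_width: 0.004
```

>>> jog_arm(
  deltas=[
    [[-0.033,-0.222,0,0,0,0],[-0.033,-0.222,0,0,0,0],[-0.033,-0.222,0,0,0,0],[-0.033,-0.222,0,0,0,0],[-0.033,-0.222,0,0,0,0],[-0.033,-0.222,0,0,0,0],[-0.033,-0.222,0,0,0,0],[-0.033,-0.222,0,0,0,0],[-0.033,-0.222,0,0,0,0],[-0.033,-0.222,0,0,0,0],[-0.033,-0.222,0,0,0,0],[0,0,0,0,0,0]],
  ],
)

```text
clock: 3.8
position: [0.4735, 0.1186, 0.3029]
ee_rot: [0.992, -0.124, 0.0, -0.001]
ft_force: [0.1, -0.2, 0.7]
grip_width: -0.001
```

```bash
python3 - <<'E'
from h import *
w=shot('wrist'); im=np.ascontiguousarray(w['pixels'][:,:,::-1])
ax=np.array([.5105,.105]);y=np.radians(-14.9);p=np.array([np.cos(y),np.sin(y)])
for th in (-120,-60,0,60):
    a=np.radians(th);q=proj(w,[*(ax+p*.05*np.sin(a)),.146+.05*np.cos(a)]);print(th,q.round(0)); cv2.circle(im,tuple(int(v) for v in q),4,(0,0,255),1)
cv2.imwrite('pics/wr1.png',im); print(telemetry.get_obs()['position'])
s=shot('side'); cv2.imwrite('pics/s2.png',cv2.resize(s['pixels'][120:255,180:320,::-1],None,fx=4,fy=4,interpolation=cv2.INTER_CUBIC))
E
```

```text
-120 [277. 189.]
-60 [278. 202.]
0 [279. 161.]
60 [279. 107.]
[0.4738153  0.11519782 0.3026384 ]
```

View pics/wr1.png

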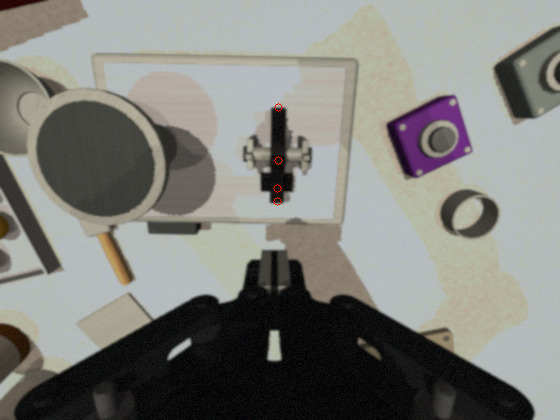

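The red projected tips land on the wheel's tabs, so axle and yaw are confirmed. The wide tab shows at about (277,183) on the lower robot side, which means 2 clicks short. The shut fingertip at (274,255) is lined up with the wheel, so I'll descend.

>>> jog_arm(
  deltas=[
    [[0,0,0.125,0,0,0],[0,0,0.125,0,0,0],[0,0,0.125,0,0,0],[0,0,0.123,0,0,0],[0,0,0,0,0,0]],
  ],
)

```text
clock: 4.4
position: [0.4728, 0.1099, 0.2002]
ee_rot: [0.992, -0.13, -0.002, 0.001]
ft_force: [-0.2, 0.1, 0.1]
grip_width: -0.0
```

>>> jog_arm(
  deltas=[
    [[0,0,0,0,0,0],[0,0,0,0,0,0]],
  ],
)

```text
clock: 4.6
position: [0.4751, 0.1117, 0.2044]
ee_rot: [0.992, -0.129, 0.001, -0.0]
ft_force: [-0.1, 0.7, 0.4]
grip_width: 0.004
```

>>> jog_arm(
  deltas=[
    [[0.03,0,0,0,0,0],[0.03,0,0,0,0,0],[0.03,0,0,0,0,0],[0.03,0,0,0,0,0],[0.03,0,0,0,0,0],[0.03,0,0,0,0,0],[0.03,0,0,0,0,0],[0.03,0,0,0,0,0]],
  ],
)

```text
clock: 5.4
position: [0.5211, 0.0996, 0.2028]
ee_rot: [0.992, -0.129, -0.0, 0.0]
ft_force: [0.6, 0.3, 0.5]
grip_width: -0.0
```

>>> jog_arm(
  deltas=[
    [[0.03,0,0,0,0,0],[0.03,0,0,0,0,0],[0.03,0,0,0,0,0],[0.02,0,0,0,0,0],[0,0,0,0,0,0]],
  ],
)

```text
clock: 5.9
position: [0.5423, 0.0939, 0.2028]
ee_rot: [0.992, -0.129, -0.0, -0.0]
ft_force: [0.3, 0.2, 0.2]
grip_width: 0.0
```

```bash
python3 - <<'E'
from h import *
s=shot('side'); a=cv2.resize(s['pixels'][140:240,200:300,::-1],(400,400),interpolation=cv2.INTER_CUBIC)
w=shot('wrist');b=cv2.resize(w['pixels'][100:300,180:380,::-1],(400,400))
cv2.imwrite('pics/c1.png',np.hstack([a,b])); o=telemetry.get_obs();print(o['position'],o['ft_force'])
E
```

```text
[0.54182676 0.09426101 0.20284485] [ 0.77814149  0.37647414 -0.10246057]
```

View pics/c1.png

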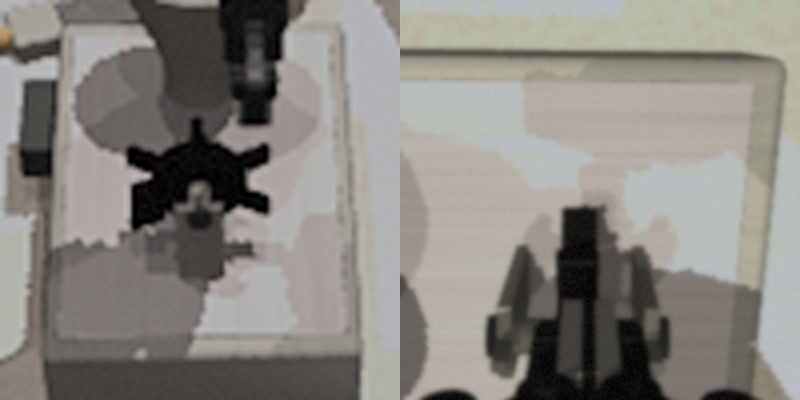

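```bash
python3 - <<'E'
from h import *
s=shot('side');w=shot('wrist')
for dz in (.0,.01,.022,.035):
  print(dz,((proj(s,[.542,.0942,.2028-dz])-[200,140])*4).round(0),((proj(w,[.542,.0942,.2028-dz])-[180,100])*2+[400,0]).round(0))
ax=np.array([.5105,.105]);y=np.radians(-14.9);p=np.array([np.cos(y),np.sin(y)]);l=np.array([-p[1],p[0]])
for th in (-120,-60,0,60,120):
  for e in (-.007,.007):
    a=np.radians(th);P=[*(ax+p*.05*np.sin(a)+l*e),.146+.05*np.cos(a)];print(th,e,((proj(s,P)-[200,140])*4).round(0),((proj(w,P)-[180,100])*2+[400,0]).round(0))
a=cv2.imread('pics/side1.png')[150:220,225:275].astype(int);b=s['pixels'][150:220,225:275,::-1].astype(int)
f=lambda i:cv2.resize(i.astype(np.uint8),None,fx=8,fy=8,interpolation=cv2.INTER_CUBIC)
cv2.imwrite('pics/cmp.png',np.hstack([f(a),f(b)])[:, :800])
E
```

```text
0.0 [252. 115.] [587. 327.]
0.01 [252. 127.] [587. 310.]
0.022 [252. 140.] [587. 292.]
0.035 [253. 155.] [587. 275.]
-120 -0.007 [131. 214.] [598. 393.]
-120 0.007 [132. 197.] [566. 393.]
-60 -0.007 [127. 160.] [600. 474.]
-60 0.007 [127. 143.] [561. 474.]
0 -0.007 [197. 130.] [602. 416.]
0 0.007 [197. 113.] [555. 416.]
60 -0.007 [269. 157.] [602. 250.]
60 0.007 [269. 140.] [557. 250.]
120 -0.007 [269. 211.] [599. 204.]
120 0.007 [269. 194.] [563. 204.]
```

View pics/cmp.png

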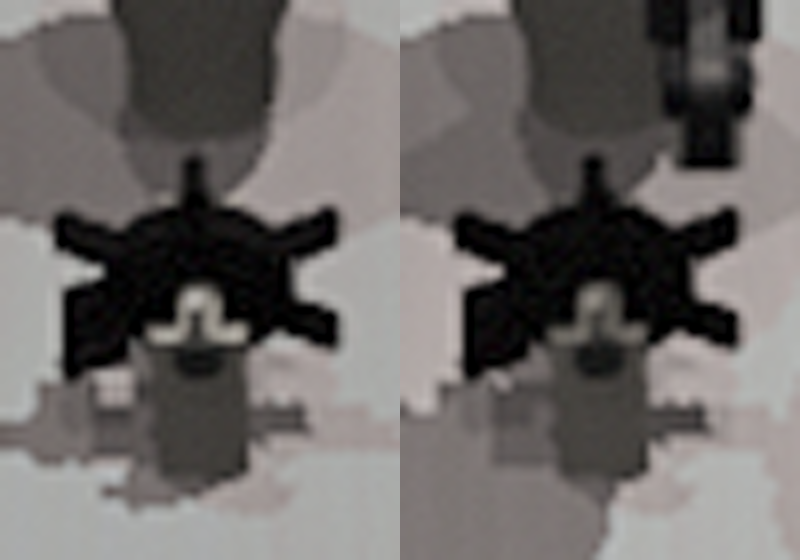

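```bash
python3 - <<'E'
from h import *
s=shot('side');w=shot('wrist')
a=s['pixels'][130:200,235:285,::-1];a=cv2.resize(a,(400,560),interpolation=cv2.INTER_NEAREST)
b=cv2.resize(w['pixels'][180:320,230:330,::-1],(400,560),interpolation=cv2.INTER_NEAREST)
print([((proj(s,[.542,.0942,.2028-d])-[235,130])*8).round(0) for d in (0,.022)],[((proj(w,[.542,.0942,.2028-d])-[230,180])*4+[400,0]).round(0) for d in (0,.022)])
cv2.imwrite('pics/f1.png',cv2.convertScaleAbs(np.hstack([a,b]),alpha=1.7,beta=20))
print(np.array(w['cam_to_world']).round(3), telemetry.get_obs()['grip_width'])
E
```

```text
[array([224., 310.]), array([225., 361.])] [array([573., 334.]), array([573., 264.])]
[[-0.257  0.921  0.294  0.617]
 [-0.967 -0.244 -0.078  0.074]
 [-0.    -0.304  0.953  0.346]
 [ 0.     0.     0.     1.   ]] -0.0008881931866738765
```

View pics/f1.png

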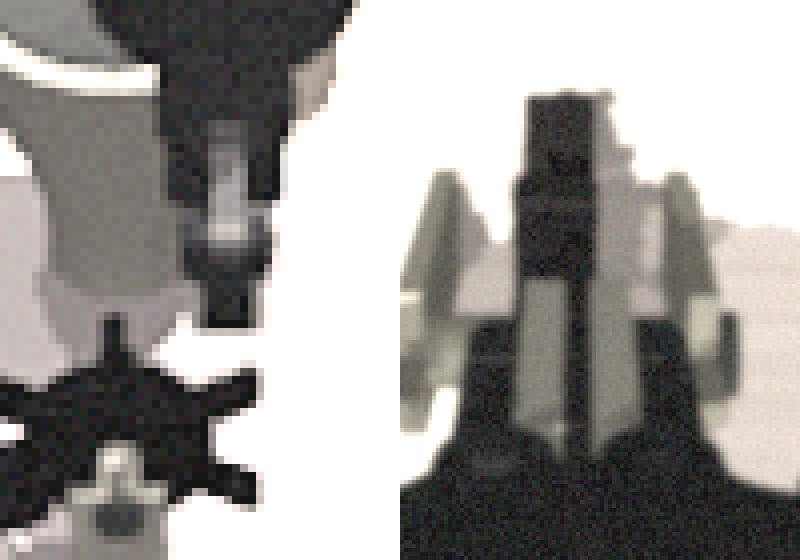

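```bash
python3 - <<'E'
from h import *
s=shot('side');w=shot('wrist')
y=np.radians(-14.9);p=np.array([np.cos(y),np.sin(y)]);l=np.array([-p[1],p[0]]);c=np.array([.542,.0942])
for z in np.arange(.176,.215,.005):
  print(z.round(3),'side v',[proj(s,[*(c-l*h),z])[1].round(1) for h in (0,.006,.012)],'want 170.6; wrist v',[proj(w,[*(c+p*h),z])[1].round(1) for h in (0,.005,.011)],'want',180+275/4, 'halfwidth px wrist @12mm',(proj(w,[*(c+l*.012),z])-proj(w,[*c,z]))[0].round(1))
E
```

```text
0.176 side v [np.float64(176.4), np.float64(178.2), np.float64(180.0)] want 170.6; wrist v [np.float64(242.8), np.float64(235.5), np.float64(226.5)] want 248.75 halfwidth px wrist @12mm -19.2
0.181 side v [np.float64(175.0), np.float64(176.8), np.float64(178.6)] want 170.6; wrist v [np.float64(246.3), np.float64(238.7), np.float64(229.5)] want 248.75 halfwidth px wrist @12mm -19.7
0.186 side v [np.float64(173.6), np.float64(175.4), np.float64(177.2)] want 170.6; wrist v [np.float64(249.9), np.float64(242.2), np.float64(232.7)] want 248.75 halfwidth px wrist @12mm -20.2
0.191 side v [np.float64(172.2), np.float64(174.0), np.float64(175.8)] want 170.6; wrist v [np.float64(253.7), np.float64(245.8), np.float64(236.1)] want 248.75 halfwidth px wrist @12mm -20.8
0.196 side v [np.float64(170.7), np.float64(172.5), np.float64(174.3)] want 170.6; wrist v [np.float64(257.7), np.float64(249.6), np.float64(239.7)] want 248.75 halfwidth px wrist @12mm -21.3
0.201 side v [np.float64(169.3), np.float64(171.1), np.float64(172.9)] want 170.6; wrist v [np.float64(262.0), np.float64(253.7), np.float64(243.5)] want 248.75 halfwidth px wrist @12mm -22.0
0.206 side v [np.float64(167.8), np.float64(169.6), np.float64(171.4)] want 170.6; wrist v [np.float64(266.5), np.float64(258.0), np.float64(247.6)] want 248.75 halfwidth px wrist @12mm -22.6
0.211 side v [np.float64(166.4), np.float64(168.2), np.float64(170.0)] want 170.6; wrist v [np.float64(271.3), np.float64(262.6), np.float64(251.9)] want 248.75 halfwidth px wrist @12mm -23.3
```

Checks: the wheel did not move and no force was felt. The pictures put the fingertip at about z 0.20, roughly 20 mm higher than the nominal nose length suggests, so it passed over the tab. I'll go back and take the stroke lower.

>>> jog_arm(
  deltas=[
    [[0,0,-0.1,0,0,0],[-0.12,0,0,0,0,0],[-0.12,0,0,0,0,0],[-0.11,0,0,0,0,0],[0,0,0.1,0,0,0],[0,0,0.05,0,0,0],[0,0,0.045,0,0,0],[0,0,0,0,0,0]],
  ],
)

```text
clock: 7.1
position: [0.4739, 0.1117, 0.1827]
ee_rot: [0.992, -0.129, -0.001, 0.0]
ft_force: [-0.3, 0.9, 0.7]
grip_width: 0.002
```

>>> jog_arm(
  deltas=[
    [[0.03,0,0,0,0,0],[0.03,0,0,0,0,0],[0.03,0,0,0,0,0],[0.03,0,0,0,0,0],[0.01,0,0,0,0,0]],
  ],
)

```text
clock: 7.6
position: [0.4997, 0.1054, 0.184]
ee_rot: [0.992, -0.129, -0.0, -0.0]
ft_force: [-4.2, -0.3, 3.5]
grip_width: 0.0
```

>>> jog_arm(
  deltas=[
    [[0.03,0,0,0,0,0],[0.03,0,0,0,0,0],[0.03,0,0,0,0,0],[0.03,0,0,0,0,0]],
  ],
)

```text
clock: 8.0
position: [0.5235, 0.0989, 0.184]
ee_rot: [0.992, -0.129, 0.0, -0.0]
ft_force: [0.5, -0.7, 0.4]
grip_width: -0.001
```

>>> jog_arm(
  deltas=[
    [[0.03,0,0,0,0,0],[0.03,0,0,0,0,0],[0.03,0,0,0,0,0],[0,0,0,0,0,0]],
  ],
)

```text
clock: 8.4
position: [0.5408, 0.0942, 0.1838]
ee_rot: [0.992, -0.129, 0.0, -0.0]
ft_force: [-0.9, -0.1, 0.3]
grip_width: 0.0
```

```bash
cat > pw.py <<'E'
import sys
from h import *
s=shot('side')
a=cv2.resize(s['pixels'][150:220,225:275,::-1],(400,560),interpolation=cv2.INTER_CUBIC)
t=shot('top')
b=cv2.resize(t['pixels'][170:240,220:270,::-1],(400,560),interpolation=cv2.INTER_CUBIC)
cv2.imwrite('pics/'+sys.argv[1],np.hstack([a,b])); o=telemetry.get_obs();print(o['position'],o['ft_force'])
E
python3 pw.py d1.png
```

```text
[0.53999496 0.09470278 0.18382654] [0.70122901 0.41967765 0.68515758]
```

View pics/d1.png

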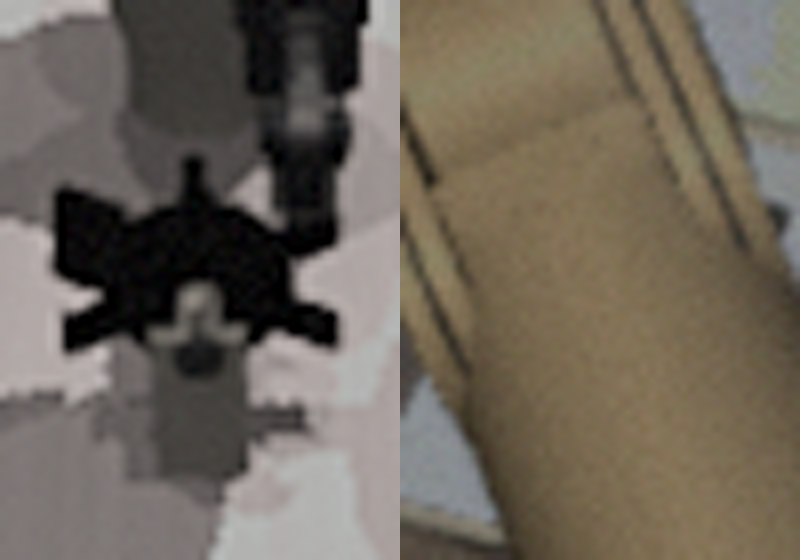

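One click made: the wide tab now leans at -60° (side crop (90,230)), one click short. I'll lift, go back and repeat the same stroke.

>>> jog_arm(
  deltas=[
    [[0,0,-0.1,0,0,0],[0,0,-0.1,0,0,0],[-0.12,0,0,0,0,0],[-0.12,0,0,0,0,0],[-0.1,0,0,0,0,0],[0,0,0.1,0,0,0],[0,0,0.05,0,0,0],[0,0,0.05,0,0,0],[0,0,0,0,0,0]],
  ],
)

```text
clock: 9.4
position: [0.4738, 0.1117, 0.1826]
ee_rot: [0.992, -0.129, -0.001, 0.0]
ft_force: [0.5, -0.8, -0.5]
grip_width: -0.003
```

>>> jog_arm(
  deltas=[
    [[0.03,0,0,0,0,0],[0.03,0,0,0,0,0],[0.03,0,0,0,0,0],[0.03,0,0,0,0,0]],
  ],
)

```text
clock: 9.8
position: [0.4979, 0.1058, 0.1841]
ee_rot: [0.992, -0.129, -0.0, -0.0]
ft_force: [-4.5, -0.0, 3.8]
grip_width: -0.003
```

>>> jog_arm(
  deltas=[
    [[0.03,0,0,0,0,0],[0.03,0,0,0,0,0],[0.03,0,0,0,0,0],[0.03,0,0,0,0,0],[0.03,0,0,0,0,0],[0.03,0,0,0,0,0],[0.03,0,0,0,0,0],[0,0,0,0,0,0]],
  ],
)

```text
clock: 10.6
position: [0.5388, 0.0947, 0.1838]
ee_rot: [0.992, -0.129, 0.0, -0.0]
ft_force: [0.1, -0.3, 0.3]
grip_width: -0.003
```

>>> jog_arm(
  deltas=[
    [[0,0,-0.1,0,0,0],[0,0,-0.15,0,0,0],[0,0,-0.25,0,0,0],[0,0,0,0,0,0]],
  ],
)

```text
clock: 11.0
position: [0.5402, 0.0963, 0.2902]
ee_rot: [0.992, -0.129, 0.004, -0.001]
ft_force: [1.3, 0.8, -0.2]
grip_width: -0.0
```

```bash
python3 pw.py d2.png
```

```text
[0.53851081 0.09544866 0.28497242] [-0.67465605  0.33510879 -1.08604615]
```

View pics/d2.png

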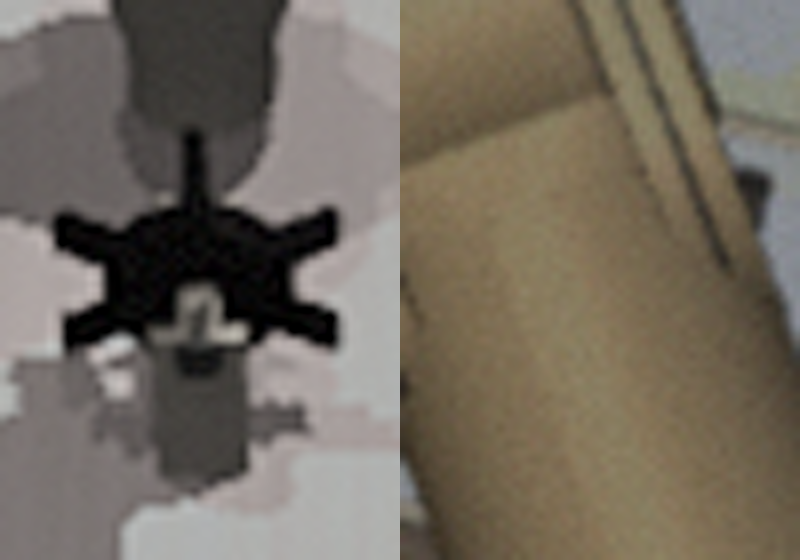

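The wide tab now stands straight up in the side crop, from (195,130), with its neighbours symmetric. Next is the start button.

>>> jog_arm(
  deltas=[
    [[0.034,0.194,0,0,0,0],[0.034,0.194,0,0,0,0],[0.034,0.194,0,0,0,0],[0.034,0.194,0,0,0,0],[0.034,0.194,0,0,0,0],[0.034,0.194,0,0,0,0],[0.034,0.194,0,0,0,0],[0.034,0.194,0,0,0,0],[0.034,0.194,0,0,0,0],[0,0,0.2,0,0,0],[0,0,0.2,0,0,0],[0,0,0.2,0,0,0]],
  ],
)

```text
clock: 12.3
position: [0.5071, -0.258, 0.1612]
ee_rot: [0.992, -0.129, -0.001, -0.0]
ft_force: [0.0, -0.2, -0.5]
grip_width: -0.0
```

>>> jog_arm(
  deltas=[
    [[0,0,0.2,0,0,0],[0,0,0,0,0,0],[0,0,0,0,0,0]],
  ],
)

```text
clock: 12.6
position: [0.5076, -0.2578, 0.1239]
ee_rot: [0.992, -0.129, -0.001, -0.0]
ft_force: [-0.5, -0.6, 0.2]
grip_width: 0.003
```

```bash
python3 - <<'E'
from h import *
s=shot('side');w=shot('wrist')
o=telemetry.get_obs()['position'];print(o)
P=[.509,-.2575,.062]
for n,c in(('side',s),('wrist',w)):
  for m in masks_of(n,'start_top'):
    v,u=np.nonzero(m['pixels']); print(n,round(m['conf'],2),m['bbox'],atz(c,(u.mean(),v.mean()),.062).round(4),'expect',proj(c,P).round(1))
a=cv2.resize(s['pixels'][270:375,245:345,::-1],(400,420),interpolation=cv2.INTER_CUBIC)
b=cv2.resize(w['pixels'][:,:,::-1],None,fx=.7143,fy=1)[:420,:400]
cv2.imwrite('pics/b1.png',np.hstack([a,b]))
E
```

```text
[ 0.50914508 -0.25847798  0.12606919]
side 0.67 [248.9, 272.7, 11.1, 11.6] [ 0.4623 -0.1064  0.062 ] expect [294.1 327.7]
side 0.55 [284.8, 321.9, 15.8, 13.8] [ 0.5065 -0.2615  0.062 ] expect [294.1 327.7]
wrist 0.95 [249.0, 197.1, 41.3, 45.2] [ 0.5125 -0.2572  0.062 ] expect [272.4 222.5]
wrist 0.62 [90.6, 294.3, 37.6, 36.2] [ 0.4682 -0.1054  0.062 ] expect [272.4 222.5]
```

View pics/b1.png

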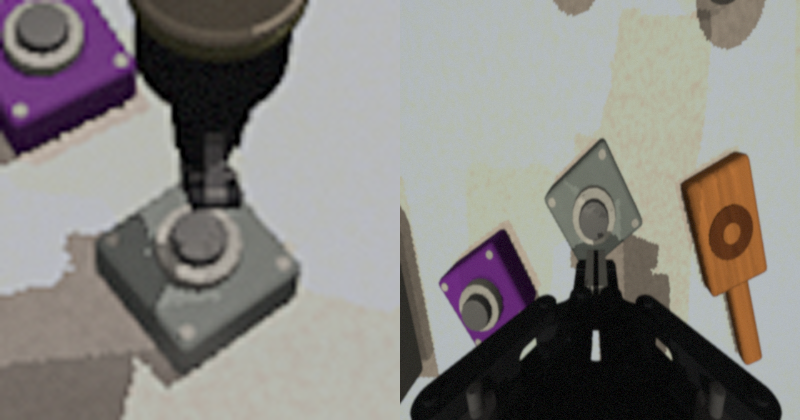

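The fingertip is above the grey box's button (side crop (198,238)), and the purple box is off to the side. I'll descend while watching the force.

>>> jog_arm(
  deltas=[
    [[0,0,0.1,0,0,0],[0,0,0.08,0,0,0],[0,0,0,0,0,0]],
  ],
)

```text
clock: 13.1
position: [0.5074, -0.258, 0.0873]
ee_rot: [0.992, -0.129, -0.001, -0.0]
ft_force: [0.4, 0.5, 0.1]
grip_width: 0.002
```

>>> jog_arm(
  deltas=[
    [[0,0,0.02,0,0,0],[0,0,0.02,0,0,0],[0,0,0.02,0,0,0],[0,0,0,0,0,0]],
  ],
)

```text
clock: 13.5
position: [0.5079, -0.2581, 0.0758]
ee_rot: [0.992, -0.129, -0.0, 0.0]
ft_force: [-0.3, 0.1, -0.8]
grip_width: -0.001
```

>>> jog_arm(
  deltas=[
    [[0,0,0.015,0,0,0],[0,0,0.015,0,0,0],[0,0,0,0,0,0]],
  ],
)

```text
clock: 13.8
position: [0.5078, -0.258, 0.0695]
ee_rot: [0.992, -0.129, -0.0, -0.0]
ft_force: [-0.1, 0.1, -0.3]
grip_width: -0.0
```

>>> jog_arm(
  deltas=[
    [[0,0,0.01,0,0,0],[0,0,0,0,0,0]],
  ],
)

```text
clock: 14.0
position: [0.5079, -0.2581, 0.0677]
ee_rot: [0.992, -0.129, -0.0, -0.0]
ft_force: [-0.3, -0.0, 0.1]
grip_width: -0.003
```

>>> jog_arm(
  deltas=[
    [[0,0,0.01,0,0,0],[0,0,0,0,0,0]],
  ],
)

```text
clock: 14.2
position: [0.5079, -0.2581, 0.0657]
ee_rot: [0.992, -0.129, -0.0, -0.0]
ft_force: [0.5, -0.3, -0.4]
grip_width: 0.0
```

>>> jog_arm(
  deltas=[
    [[0,0,0.01,0,0,0],[0,0,0,0,0,0]],
  ],
)

```text
clock: 14.4
position: [0.5079, -0.2581, 0.0637]
ee_rot: [0.992, -0.129, -0.0, -0.0]
ft_force: [-0.1, 1.0, -1.0]
grip_width: -0.002
```

>>> jog_arm(
  deltas=[
    [[0,0,0.01,0,0,0],[0,0,0,0,0,0]],
  ],
)

```text
clock: 14.6
position: [0.5079, -0.2581, 0.0616]
ee_rot: [0.992, -0.129, -0.0, -0.0]
ft_force: [0.1, 0.4, -0.2]
grip_width: 0.0
```

>>> jog_arm(
  deltas=[
    [[0,0,0.01,0,0,0],[0,0,0,0,0,0]],
  ],
)

```text
clock: 14.8
position: [0.5081, -0.2582, 0.0599]
ee_rot: [0.992, -0.129, 0.0, 0.0]
ft_force: [-1.0, -0.3, 2.7]
grip_width: -0.001
```

>>> jog_arm(
  deltas=[
    [[0,0,0.01,0,0,0],[0,0,0,0,0,0]],
  ],
)

```text
clock: 15.0
position: [0.5082, -0.2582, 0.0579]
ee_rot: [0.992, -0.129, 0.0, 0.0]
ft_force: [-0.6, 0.6, 3.0]
grip_width: -0.003
```

>>> jog_arm(
  deltas=[
    [[0,0,0.01,0,0,0],[0,0,0,0,0,0]],
  ],
)

```text
clock: 15.2
position: [0.5082, -0.2582, 0.0559]
ee_rot: [0.992, -0.129, 0.0, 0.0]
ft_force: [-0.4, 1.1, 4.3]
grip_width: -0.002
```

>>> jog_arm(
  deltas=[
    [[0,0,0.01,0,0,0],[0,0,0,0,0,0]],
  ],
)

```text
clock: 15.4
position: [0.5083, -0.2582, 0.0552]
ee_rot: [0.992, -0.129, 0.0, 0.0]
ft_force: [-5.4, 2.4, 15.3]
grip_width: 0.0
```

The force jumped to 15 N after about 6 mm of travel, so the button is bottomed. I'll hold one moment, then lift away.

>>> jog_arm(
  deltas=[
    [[0,0,0.005,0,0,0],[0,0,0,0,0,0]],
  ],
)

```text
clock: 15.6
position: [0.5083, -0.2583, 0.055]
ee_rot: [0.992, -0.129, 0.0, 0.0]
ft_force: [-9.7, 3.7, 24.3]
grip_width: 0.004
```

>>> jog_arm(
  deltas=[
    [[0,0,-0.03,0,0,0],[0,0,-0.05,0,0,0],[0,0,-0.1,0,0,0],[0,0,-0.2,0,0,0],[0,0,-0.2,0,0,0],[0,0,-0.2,0,0,0],[0,0,-0.2,0,0,0],[0,0.2,0,0,0,0],[0,0.2,0,0,0,0],[0,0.2,0,0,0,0],[0,0,0,0,0,0]],
  ],
)

```text
clock: 16.7
position: [0.4737, -0.3803, 0.2481]
ee_rot: [0.991, -0.133, -0.001, 0.001]
ft_force: [-0.3, 0.5, 0.2]
grip_width: -0.0
```

```bash
python3 - <<'E'
from h import *
s=shot('side')
a=cv2.resize(s['pixels'][150:220,225:275,::-1],(400,560),interpolation=cv2.INTER_CUBIC)
b=cv2.resize(s['pixels'][110:418,190:410,::-1],(400,560),interpolation=cv2.INTER_CUBIC)
cv2.imwrite('pics/e1.png',np.hstack([a,b]));o=telemetry.get_obs();print(o['clock'],o['position'],o['ft_force'])
E
```

```text
16.75 [ 0.47543056 -0.37698454  0.24827158] [0.44481312 0.6356571  0.69012784]
```

View pics/e1.png

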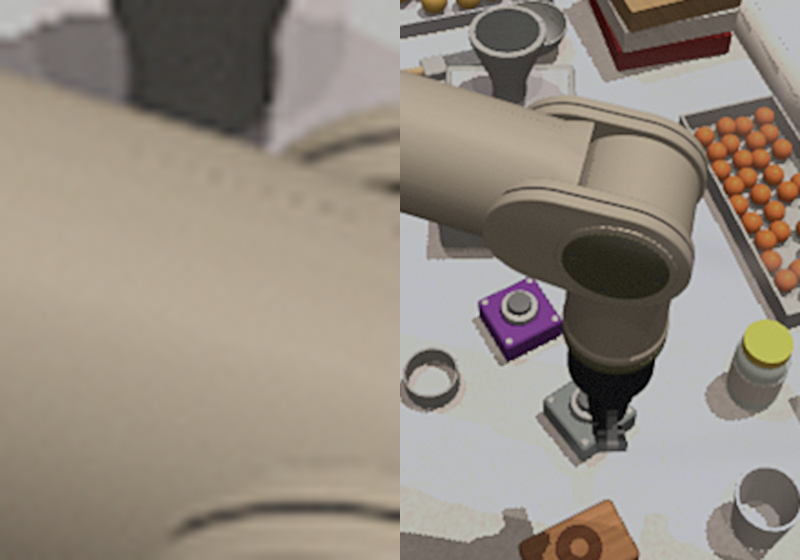

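The arm hides the wheel in the side view; the loose things are undisturbed. One last look from the top camera.

```bash
python3 - <<'E'
from h import *
t=shot('top')['pixels'][:,:,::-1]
a=cv2.resize(t[170:240,220:270],(400,560),interpolation=cv2.INTER_CUBIC)
b=cv2.resize(t[130:290,310:424],(400,560),interpolation=cv2.INTER_CUBIC)
cv2.imwrite('pics/e2.png',np.hstack([a,b]))
E
```

```text
(no output)
```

View pics/e2.png

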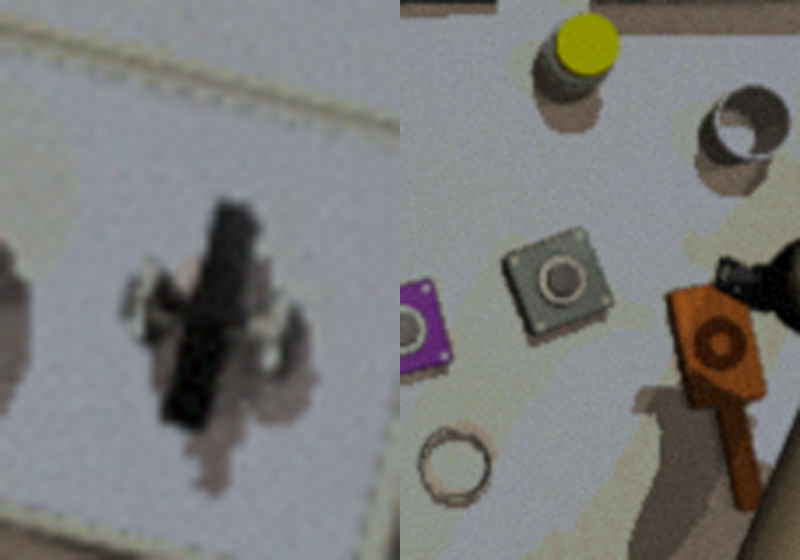

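The top view shows the wide tab's edge-on bar across the wheel between the two pointers, from about (150,315) to (250,320). The arm is clear of everything, and the button and loose things look as they were.

```bash
python3 -c "
from h import *
print(hand_in())"
```

```text
the job is handed in; nothing more can be done
None
```

The wheel is set with its wide tab straight up, the start button was then pressed fully and released, and the job is handed in at about 17 s on the clock.

- **Wheel:** it started 2 clicks short. My first stroke missed: the shut fingertip is about 20 mm higher than the stated nose length gives, so it passed over the tabs and moved nothing. Two lower strokes then gave one click each. The side view after the second stroke showed the wide tab upright with its neighbours symmetric. The final top view agrees, but it is coarse, and the arm hid the wheel from the side by then.
- **Button:** I pressed the one on the grey box. It gave about 6 mm of travel with light spring force, then hit its stop at 15 to 24 N. After I lifted away it looks normal from above; I did not measure its height to confirm it is fully up.
- **Surroundings:** the purple box was not touched. The jar, cup, cutter and mould look undisturbed in the last pictures. I did not check the bowl and brush as closely. The wrist force read close to zero with the arm clear.

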